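# Close the display case

### The job

The small display case on the table is dressed and can be closed: break its locked lid stay by pushing the thumb knob at the stay's knuckle, then lower the glazed lid gently, without letting it slam, until it is fully shut on the case. Leave the exhibits inside and everything else on the table where they are.

Things in the scene. Friction and masses are not known exactly. Their poses are not given: they have to be found in the camera images.
- case: dark wood display case, fixed to the table, 280 (x) x 250 (y) x 85 mm high, open on top, walls and floor 12 mm. Origin: centre of its underside, on the table. Its x axis runs along the lid hinge; its front is the +y side, the hinge is on the top edge of the -y side; the lid stay is outside the +x end, which is the end towards the robot.
- hinge_mid (a point): middle of the lid's hinge line, 85 mm above the table and 125 mm to -y of the case's centre. Axes as the case's; the hinge line runs along x.
- lid_front (a point): point on the outer (top) face of the glazed lid: middle of the wooden front rail, 232 mm from the hinge line (free edge at 250 mm). The lid is a wooden frame 280 x 250 x 22 mm, rails 36 mm wide, clear pane 9 mm below the outer face, about 0.75 kg; its inner face lies on the hinge line. Axes: y from hinge to free edge, z out of the outer face, x along the hinge.
- lid (a joint): lid angle (rad): 0 = locked open, standing 1.45 rad (83 deg) up from shut, free edge 335 mm above the table; 1.45 = fully shut, frame lying on the case's rim. Stiff friction hinges: with the stay broken the lid stays where it is left, and 1 to 8 N on its front rail, square to the lid from outside, moves it down.
- stay (a joint): knuckle of the brass folding lid stay (rad): 0 = locked, bent slightly past straight, bulging up and to the front, on its stop: the lid cannot be pushed down. Straight at 0.25; beyond, it is broken and folds freely as the lid goes down; 3.1 when shut. Two flat links 106 x 14 mm: the lower turns on the case end, 25 mm to +y of the case's centre, 67 mm above the table.
- knuckle (a point): centre of the brass thumb knob at the stay's knuckle: round stub 18 mm dia., 28 mm long, along the case's x, on the robot's side of the stay. Locked: 170 mm to +x and 38 mm to -y of the case's centre, 153 mm up. Pushed with some 5 to 10 N to the case's -y and down, it swings about the lower link's pivot and breaks the stay within 35 mm; it is about 35 mm up when the lid is shut.
- stamp_c (a point): old brass hand stamp, 32 mm dia., 62 mm tall, standing on the floor of the case; exhibit, leave alone; point at its centre
- weight_c (a point): dark steel scale weight, 52 mm dia., 48 mm tall, standing on the floor of the case; exhibit, leave alone; point at its centre
- ruler_c (a point): wooden ruler 300 x 30 x 5 mm flat on the table in front of the case; bystander; centre
- tin_c (a point): flat round aluminium tin, 90 mm dia., 28 mm high, on the table; bystander; centre
- tape_c (a point): roll of white tape, 72 mm dia., 20 mm high, lying flat; bystander; centre
- scissors_c (a point): scissors, about 185 mm long and 10 mm thick, flat on the table behind the case (hinge side); bystander; centre
- bottle_c (a point): clear bottle with black cap, 66 mm dia., 190 mm tall, standing; bystander; centre
- last_c (a point): wooden shoe last, about 185 mm long, 75 mm tall; bystander; centre

How it is judged:
On the way:
1. the stay is broken at its knuckle while the lid is still well up (value of joint stay above 0.45 rad and value of joint lid below 0.8 rad), for 0.2 s.
At the end, for the whole second after the job is handed in: The lid is shut on the case (lid joint above 1.415 of 1.45 rad, front edge within about 9 mm of the rim) and at rest, with the stay folded (knuckle joint above 2.8 rad) (value of joint lid above 1.415 rad and value of joint stay above 2.8 rad and velocity of joint lid between -0.03 and 0.03 rad/s); the robot touches nothing.
It fails at once if the lid swings down faster than 1.5 rad/s (free edge 0.37 m/s) (velocity of joint lid above 1.5 rad/s).
It fails at once if the lid slams: faster than 0.8 rad/s (free edge 0.2 m/s) in the last 0.2 rad before shut (value of joint lid above 1.25 rad and velocity of joint lid above 0.8 rad/s).
It fails at once if an exhibit in the case or something else on the table is moved by more than 25 mm (distance of any of stamp_c, weight_c, ruler_c, tin_c, tape_c, scissors_c, bottle_c, last_c from where it was at the start of the episode above 0.025 m).
It also fails if it takes over 64 s, if anything falls off the work surface, if the arm or the gripper's body presses on something with over 40 N, if the wrist force passes 120 N, or if a joint passes its speed limit or range.

### The arm

A 7-joint arm with a two-finger parallel gripper is mounted at the origin on the work surface. World frame = base frame: x ahead of the robot, y to its left, z up, the work surface at z = 0. Lengths are in m, angles in rad, forces in N, time in s.
With the tool pointing down it reaches from about 0.4 to 0.85 m from the base axis. Payload 4.5 kg.
Tool frame: the origin (TCP) lies on the centre line of the jaws, within the pads' length; the fingertips stand r.tcp_to_tips ahead of it and the grasp point (between the pads) lies 11 mm behind it (r.tcp_to_tips is the distance from the TCP to the fingertips, in m); y points along the fingers, x is the direction in which the jaws open and shut, and the axes are right-handed (so a half turn about y gives the same grasp; the last joint's range is limited). The gripper opens to 88 mm and grips with 3 to 60 N. Pads are 18 mm wide; open, the fingers measure 123 mm over their backs; the gripper's body (75 mm by 187 mm) begins 45 mm behind the grasp point.
Start: joints at [1.258, 0.689, -0.195, 1.565, 0.157, 0.902, -0.215], TCP at [0.212, -0.588, 0.247] pointing down, gripper open.
Joint ranges: [-3.01, 3.01], [-0.46, 2.08], [-1.47, 1.51], [0.13, 2.56], [-1, 4.14], [0.04, 2.09], [-2.66, 2.66]. Speed limits (rad/s): [2.57, 2.57, 3.14, 3.14, 3.14, 3.14, 3.14].

### API

Orientations are given as a unit quaternion [x, y, z, w].
In Python, from plant import r gives the robot as it stands. The module is installed in compiled form; this text tells all that it offers.
- The arm moves only by the shell command python3 -m inch 'ROWS' [OPENING] [FORCE]. ROWS is text: rows parted by semicolons, each of 4 numbers parted by spaces: the shift along the tool's x, y, z in mm, then the turn about the tool's y in degrees. In form: x y z spin; .... A call has 1 to 10 rows; each row is the pose to reach, as a shift and turn from the pose commanded when the call began, along the tool's axes at that moment; what a row does not reach only later rows make up. A row lasts 1/10 s, in which the tool goes at most 50 mm and 8.59 degrees, less where a joint would pass 70% of its speed; a pose out of reach is approached as far as the arm can. A call with a gripper value outside its range is refused whole. OPENING is the gripper command: -1 is shut, 1 is fully open, values between are in proportion, set as the call begins (- or left out, the last holds). The fingers move at their own pace and stop on an object; FORCE is the grip in N (left out, the last holds). Time passes only in rows, so rows that repeat a pose let the fingers close. It gives the time, the measured TCP pose, the force and the opening at its end, in the units of the state.
- r.get_state(): the state, without advancing time (a new reading comes with each control period).
- r.snapshot(name): name is "scene" or "top" or "wrist"; returns a dict with "frame" (480x640x3 uint8, red, green, blue), "intrinsics" (3x3 intrinsics, pixels), "R" (3x3) and "t" (3): a world point X has camera coordinates R X + t. Camera axes: x right, y down, z forward; pixel columns grow to the right and rows downward; lengths in m; the calibration is good to about 2 mm. A picture is of the moment at which its call begins. There is no depth.
- r.finish_job(): hands the job in, once; it reports no verdict.
Trained networks look in the newest picture that a camera, given by its name, has taken for a name from the list of things; names that differ only in an ending like _2 or _b are one class to them, and where a whole thing is asked for, a point or a joint stands for the part that bears it (a point fixed in the world has none). Each returns a list of dicts, best first, with "p" (0 to 1); they miss things now and then, are a little off and sometimes report something else, mostly with a low value. They report only what shows in the picture. A call takes as long as a camera call.
- r.trace(camera, name): "region" (480x640 bool, what is visible of it) and "centre" ([row, column] in pixels, amid what is visible of it).
- r.tip_of(camera, name): "centre" ([row, column] in pixels: a listed point, or the origin of a listed thing).
The state is a dict: "clock": time; "q": joint angles; "qd": joint speeds; "joint_torque": joint torques, N m; "tool_pos": TCP position; "eef_rot": TCP orientation; "contact_force": force on the tool from outside, world axes, zero at the start; "moment": the same for the moment, N m; "opening": opening from 0.0 (shut) to 1.0 (fully open).
Only numpy, scipy, OpenCV 4.12 (cv2) and the standard library are available. Lean on these libraries where they do the work, as an engineer would, in place of code of your own. Each camera call takes 0.05 s, during which the arm holds its last target.

## Working session

There is one attempt and no reset: what is moved stays moved. The work goes in short steps, Python scripts to look and compute and a shell command to move; the robot and the scene stay as the last step left them, time stands still between calls to the robot, and variables do not carry over. Pictures are saved under pics/ and viewed, and the job is handed in when it is done.

```bash
mkdir -p pics; cat > h.py <<'E'
import numpy as np, cv2
from plant import r
def snap(c,n):
    s=r.snapshot(c); cv2.imwrite(f'pics/{n}.png',s['frame'][:,:,::-1]); return s
def ray(s,rc):
    K=np.array(s['intrinsics']);R=np.array(s['R']);t=np.array(s['t'])
    d=R.T@np.linalg.solve(K,[rc[1],rc[0],1]); return -R.T@t,d/np.linalg.norm(d)
def onz(s,rc,z):
    o,d=ray(s,rc); return o+d*(z-o[2])/d[2]
def tri(obs):
    A=0;b=0
    for s,rc in obs:
        o,d=ray(s,rc);P=np.eye(3)-np.outer(d,d);A=A+P;b=b+P@o
    return np.linalg.solve(A,b)
def proj(s,X):
    c=np.array(s['R'])@X+np.array(s['t']);p=np.array(s['intrinsics'])@c;return (p[1]/p[2],p[0]/p[2])
E
python3 - <<'E'
from h import *
np.set_printoptions(precision=4,suppress=True)
S={c:snap(c,c+'0') for c in('scene','top','wrist')}
for n in ['case','hinge_mid','lid_front','knuckle','stamp_c','weight_c','ruler_c','tin_c','tape_c','scissors_c','bottle_c','last_c']:
    o=[]
    for c in('scene','top'):
        d=r.tip_of(c,n)
        if d: print(n,c,np.array(d[0]['centre']),d[0]['p']); o.append((S[c],d[0]['centre']))
    if len(o)==2: print('   tri',tri(o))
st=r.get_state();print(st['tool_pos'],st['eef_rot'],st['clock'],r.tcp_to_tips,st['contact_force'])
E
```

```text
case scene [353.2 311.8] 0.77
case top [224.9 360.9] 0.66
   tri [ 0.6519 -0.0695 -0.0034]
hinge_mid scene [309.  363.8] 0.91
hinge_mid top [221.8 319.3] 0.76
   tri [0.648  0.0597 0.08  ]
lid_front scene [239.  373.7] 0.65
lid_front top [201.6 317. ] 0.81
   tri [0.6565 0.0537 0.3175]
knuckle scene [253.3 296.8] 0.81
knuckle top [273.9 344. ] 0.64
   tri [ 0.4858 -0.0204  0.1489]
stamp_c scene [320.2 303.5] 0.68
stamp_c top [241.9 356.6] 0.54
   tri [ 0.591  -0.0572  0.0416]
weight_c scene [370.8 341.4] 0.86
weight_c top [194.3 350.2] 0.77
   tri [ 0.7402 -0.0392  0.0273]
ruler_c scene [381.8 229.6] 0.76
ruler_c top [230.8 418.7] 0.81
   tri [ 0.633  -0.2572 -0.0113]
tin_c scene [353.6 174.1] 0.79
tin_c top [267.9 454.5] 0.55
   tri [ 0.5187 -0.3525  0.0115]
tape_c scene [393.2 207.5] 0.92
tape_c top [223.7 441.7] 0.5
   tri [ 0.6525 -0.3185  0.0192]
scissors_c scene [302.1 397.2] 0.49
scissors_c top [233.9 281.3] 0.75
   tri [0.6218 0.1804 0.0053]
bottle_c scene [201.2 427. ] 0.87
bottle_c top [295.2 202.6] 0.6
   tri [0.4268 0.3935 0.0927]
last_c scene [351.1 313.8] 0.72
last_c top [328.9 463.8] 0.76
   tri [ 0.4959 -0.2133  0.0488]
[ 0.2124 -0.5878  0.2468] [ 0.5788 -0.4062  0.4063 -0.5787] 1.35 0.008 [-0.1234  0.3746  0.0568]
```

View pics/scene0.png

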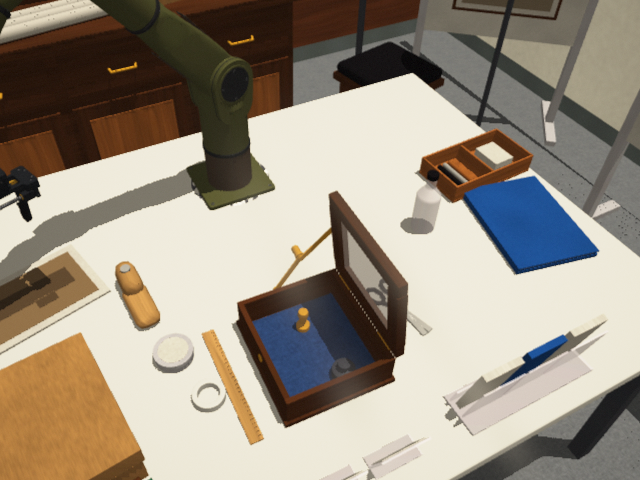

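View pics/top0.png

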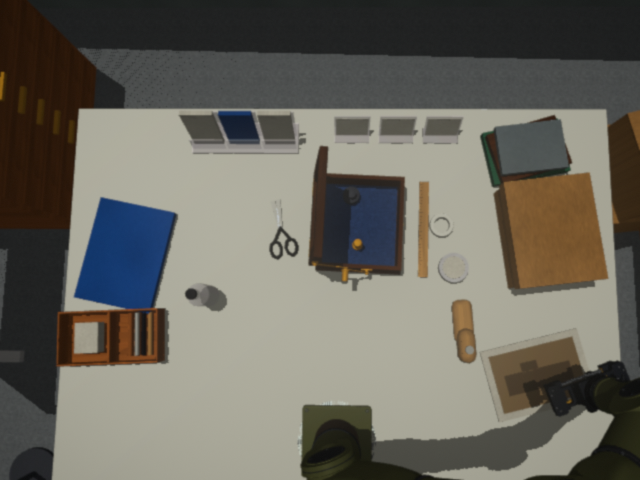

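```bash
python3 - <<'E'
from h import *
from scipy.spatial.transform import Rotation as Ro
np.set_printoptions(precision=3,suppress=True)
st=r.get_state();print(Ro.from_quat(st['eef_rot']).as_matrix(),st['opening'])
S={c:snap(c,c+'1') for c in('scene','top')}
o={}
for n in ['knuckle','hinge_mid','case','lid_front']:
    for c in('scene','top'):
        d=r.tip_of(c,n); print(n,c,[(x['centre'],x['p']) for x in d[:2]])
# model: case centre c, yaw; project edges for overlay
import sys
for c in S:
    im=S[c]['frame'][:,:,::-1].copy()
    def P(X):
        a=proj(S[c],np.array(X)); return int(round(a[1]*8)),int(round(a[0]*8))
    cx,cy,yaw=0.650,-0.067,np.pi
    def W(x,y,z): return [cx+np.cos(yaw)*x-np.sin(yaw)*y, cy+np.sin(yaw)*x+np.cos(yaw)*y, z]
    pts=[W(*p) for p in [(-.14,-.125,.085),(.14,-.125,.085),(.14,.125,.085),(-.14,.125,.085)]]
    for i in range(4): cv2.line(im,P(pts[i]),P(pts[(i+1)%4]),(0,255,0),1,cv2.LINE_AA,3)
    for x in(.156,.184): cv2.circle(im,P(W(x,-.038,.153)),16,(255,255,0),-1,shift=3)
    if c=='top': im=im[130:310,280:480]
    else: im=im[180:430,220:440]
    im=cv2.resize(im,None,fx=3 if c=='top' else 2.4,fy=3 if c=='top' else 2.4,interpolation=cv2.INTER_CUBIC)
    cv2.imwrite(f'pics/ov_{c}.png',im)
E
```

```text
[[ 0.34  0.    0.94]
 [-0.94 -0.    0.34]
 [ 0.   -1.   -0.  ]] 0.993200268261182
knuckle scene [([253.5, 294.5], 0.69)]
knuckle top [([274.8, 346.2], 0.49)]
hinge_mid scene [([311.9, 360.5], 0.83), ([241.0, 371.8], 0.74)]
hinge_mid top [([219.0, 319.9], 0.72)]
case scene [([350.7, 312.6], 0.76), ([369.8, 340.3], 0.35)]
case top [([224.2, 359.7], 0.56)]
lid_front scene [([236.1, 371.0], 0.8)]
lid_front top [([202.8, 319.7], 0.91), ([223.6, 361.1], 0.36)]
```

View pics/ov_top.png

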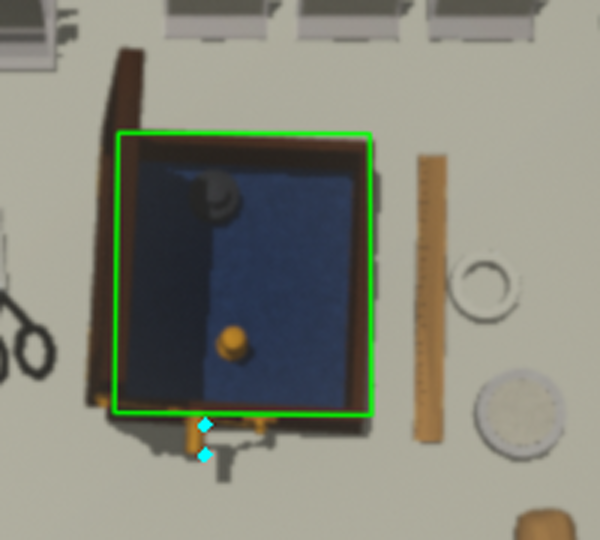

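View pics/ov_scene.png

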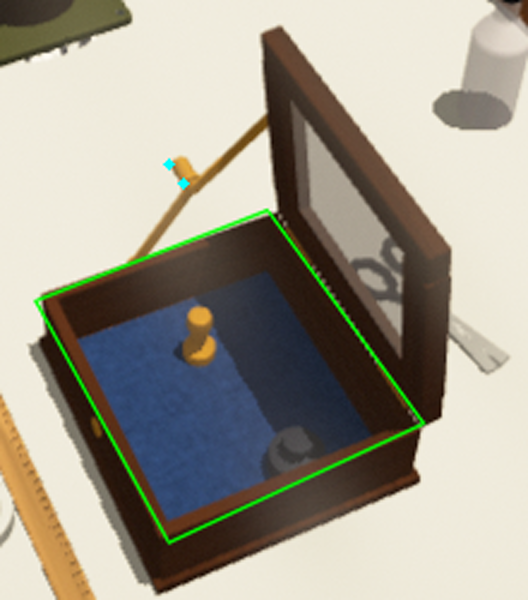

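```bash
python3 - <<'E'
from h import *
S={c:snap(c,c+'2') for c in('scene','top')}
for c in S:
    im=S[c]['frame'][:,:,::-1].copy()
    f=4 if c=='top' else 3
    x0,y0,w,h=(300,140,150,150) if c=='top' else (225,180,210,190)
    if c=='scene':x0,y0,w,h=(225,190,200,200)
    im=cv2.resize(im[y0:y0+h,x0:x0+w],None,fx=f,fy=f,interpolation=cv2.INTER_CUBIC)
    def P(X):
        a=proj(S[c],np.array(X)); return int(round(((a[1]-x0+.5)*f-.5)*8)),int(round(((a[0]-y0+.5)*f-.5)*8))
    cx,cy,yaw=0.647,-0.065,np.pi-.04
    def W(x,y,z): return [cx+np.cos(yaw)*x-np.sin(yaw)*y, cy+np.sin(yaw)*x+np.cos(yaw)*y, z]
    pts=[W(*p) for p in [(-.14,-.125,.085),(.14,-.125,.085),(.14,.125,.085),(-.14,.125,.085)]]
    a=1.45;u=np.array([np.cos(a),np.sin(a)])*.25
    pts2=[W(*p) for p in [(-.14,-.125,.085),(.14,-.125,.085),(.14,-.125+u[0],.085+u[1]),(-.14,-.125+u[0],.085+u[1])]]
    for q in(pts,pts2):
      for i in range(4): cv2.line(im,P(q[i]),P(q[(i+1)%4]),(0,255,0),1,cv2.LINE_AA,3)
    for x in(.156,.184): cv2.circle(im,P(W(x,-.038,.153)),16,(255,255,0),-1,shift=3)
    cv2.imwrite(f'pics/ov2_{c}.png',im)
    print(W(.17,-.038,.153),W(0,-.125,0))
E
```

```text
[np.float64(0.47865557656672586), np.float64(-0.020232209135155006), 0.153] [np.float64(0.6519986667733293), np.float64(0.05990001333262224), 0]
[np.float64(0.47865557656672586), np.float64(-0.020232209135155006), 0.153] [np.float64(0.6519986667733293), np.float64(0.05990001333262224), 0]
```

View pics/ov2_top.png

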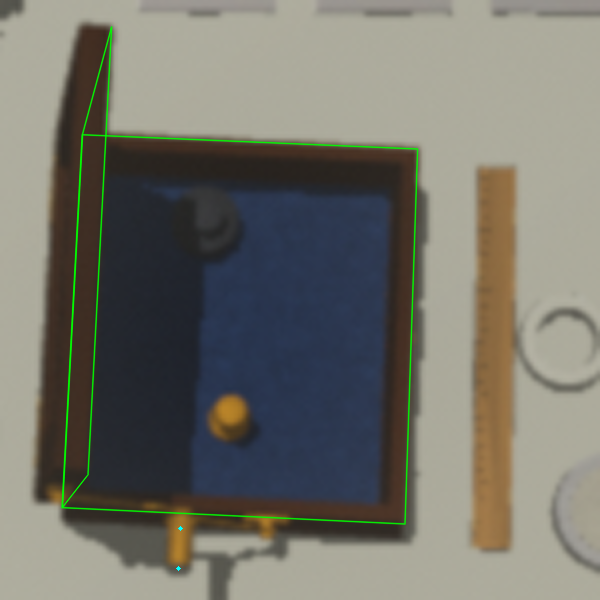

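View pics/ov2_scene.png

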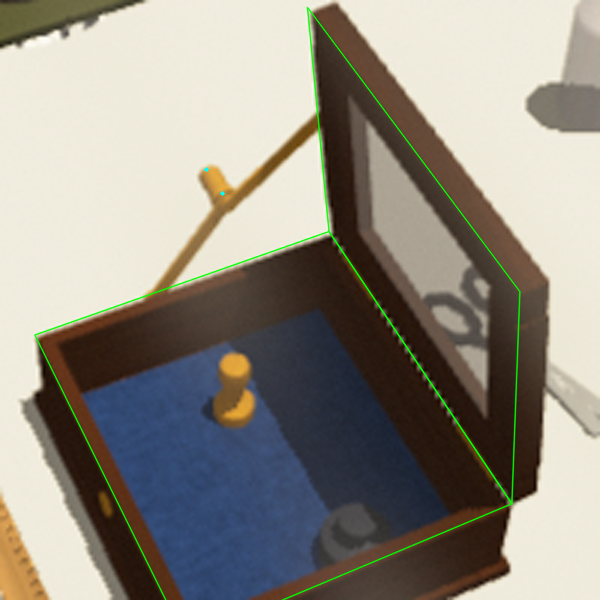

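```bash
cat > to.py <<'E'
import sys
from h import *
from scipy.spatial.transform import Rotation as Ro
# args: target TCP world x y z (m), heading of tool x axis deg (world)
s=r.get_state();M=Ro.from_quat(s['eef_rot']).as_matrix()
t=np.array([float(a) for a in sys.argv[1:4]]);h=np.degrees(np.arctan2(M[1,0],M[0,0]))
print('shift mm',np.round(M.T@(t-s['tool_pos'])*1000,1),'head',h.round(1),'spin',(-(float(sys.argv[4])-h)).round(1) if len(sys.argv)>4 else 0,'pos',s['tool_pos'].round(4),'F',s['contact_force'].round(1),'op',round(s['opening'],2),'t',s['clock'])
E
python3 to.py .468 -.1025 .247 -92.3
```

```text
shift mm [-3.695e+02 -3.000e-01  4.053e+02] head -70.1 spin 22.2 pos [ 0.2125 -0.5878  0.2467] F [-0.3 -0.1  0.2] op 1.0 t 1.95
```

```bash
python3 -m inch '-34 0 37 5; -67 0 74 10; -101 0 111 15; -134 0 147 20; -168 0 184 22; -201 0 221 22; -235 0 258 22; -268 0 294 22; -302 0 331 22; -335 0 368 22' 1; python3 -m inch '-12 0 34 0; -12 0 34 0;-12 0 34 0' ; python3 to.py .468 -.1025 .163 -92.3
```

```text
clock: 2.95
tool_pos: [0.4455, -0.1458, 0.247]
eef_rot: [0.49, -0.509, 0.509, -0.491]
contact_force: [0.9, -0.8, -0.1]
opening: 1.006
clock: 3.25
tool_pos: [0.4794, -0.1367, 0.2466]
eef_rot: [0.491, -0.509, 0.509, -0.491]
contact_force: [-0.9, -0.4, -0.2]
opening: 1.0
shift mm [-33.8  83.6 -12.6] head -92.1 spin 0.2 pos [ 0.4794 -0.1367  0.2466] F [-0.9 -0.4 -0.2] op 1.0 t 3.25
```

```bash
python3 -m inch '0 30 -7 0; 0 60 -13 0; -10 84 -13 0; -22 84 -13 0; -32 84 -13 0; -32 84 -13 0; -32 84 -13 0'; python3 to.py .468 -.1025 .163 -92.3
python3 - <<'E'
from h import *
a=snap('scene','s3');b=snap('top','t3')
A=cv2.resize(a['frame'][100:400,180:480,::-1],(600,600));cv2.imwrite('pics/s3c.png',A)
A=cv2.resize(b['frame'][150:350,270:470,::-1],(600,600));cv2.imwrite('pics/t3c.png',A)
E
```

```text
clock: 3.95
tool_pos: [0.4681, -0.1046, 0.1639]
eef_rot: [0.49, -0.508, 0.51, -0.491]
contact_force: [0.1, -1.2, -0.8]
opening: 1.001
shift mm [-2.1  0.9 -0.1] head -92.1 spin 0.2 pos [ 0.4681 -0.1046  0.1639] F [ 0.1 -1.2 -0.8] op 1.0 t 3.95
```

View pics/s3c.png

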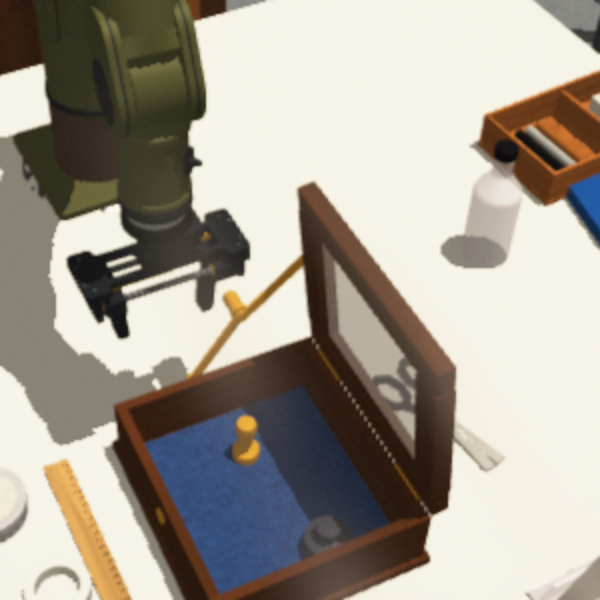

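View pics/t3c.png

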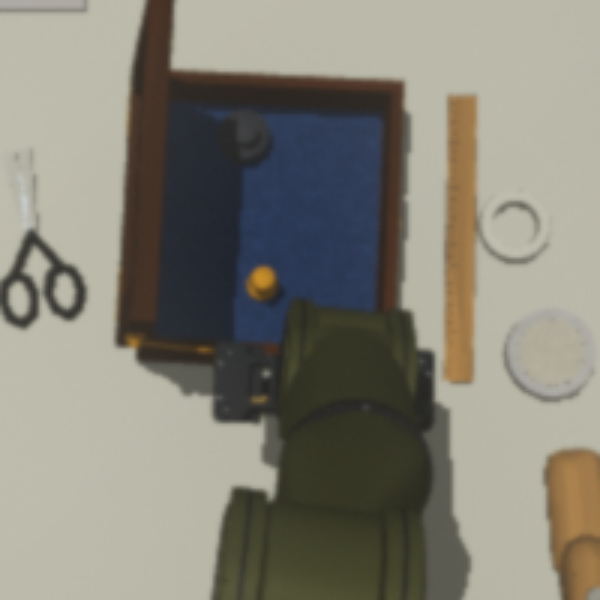

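```bash
python3 -m inch '-5 0 0 0; -9 0 0 0; -12 0 0 0; -14 0 0 0; -16 1 0 0; -18 3 0 0; -20 5 0 0; -22 7 0 0; -22 7 0 0'; python3 to.py .468 -.0905 .163 -92.3
```

```text
clock: 4.95
tool_pos: [0.4682, -0.0824, 0.1555]
eef_rot: [0.491, -0.509, 0.509, -0.491]
contact_force: [1.1, -0.6, -0.9]
opening: 1.003
shift mm [ 8.1 -7.5  0.1] head -92.1 spin 0.2 pos [ 0.4682 -0.0824  0.1555] F [ 1.1 -0.6 -0.9] op 1.0 t 4.95
```

```bash
cat > look.py <<'E'
import sys
from h import *
n=sys.argv[1]
a=snap('scene','s'+n)
x,y,w=int(sys.argv[2]),int(sys.argv[3]),int(sys.argv[4])
cv2.imwrite(f'pics/s{n}c.png',cv2.resize(a['frame'][y:y+w,x:x+w,::-1],(600,600),interpolation=cv2.INTER_CUBIC))
d=r.tip_of('scene','knuckle');print([(i['centre'],i['p']) for i in d[:1]])
d=r.tip_of('scene','lid_front');print([(i['centre'],i['p']) for i in d[:1]])
E
python3 look.py 4 240 180 150
```

```text
[([252.6, 298.5], 0.95)]
[([238.6, 371.5], 0.58)]
```

View pics/s4c.png

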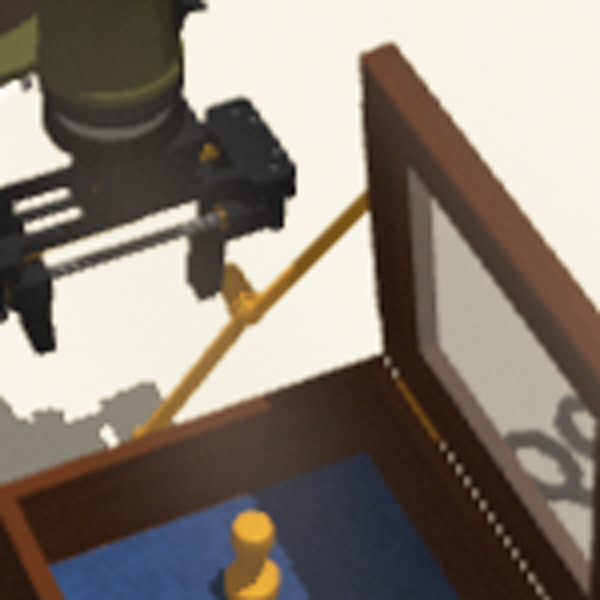

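```bash
python3 -m inch '-1 -4 0 0; -3 -5 0 0; -6 -5 0 0; -9 -3 0 0; -12 0 0 0; -14 2 0 0; -16 4 0 0; -16 4 0 0'; python3 look.py 5 240 180 150
```

```text
clock: 5.9
tool_pos: [0.4687, -0.0661, 0.1514]
eef_rot: [-0.491, 0.509, -0.509, 0.491]
contact_force: [-0.2, -0.6, 1.2]
opening: 1.001
[([257.3, 302.2], 0.93)]
[([235.5, 374.0], 0.63)]
```

View pics/s5c.png

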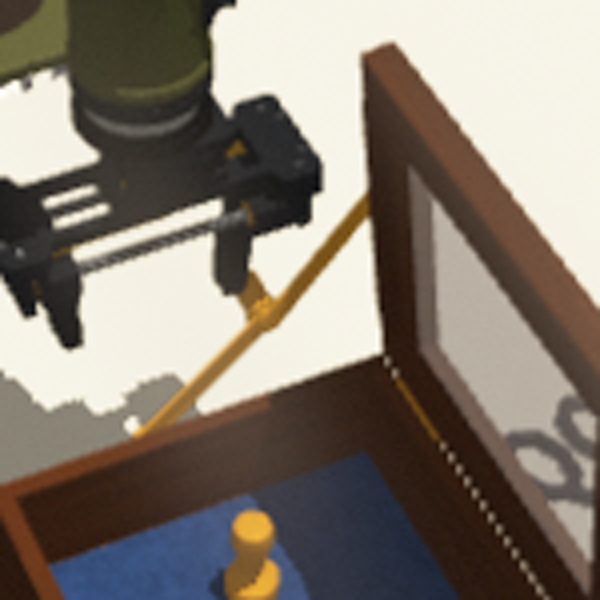

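```bash
python3 - <<'E'
from h import *
b=snap('top','t5')
for z in(.2,.23,.26): print(z,onz(b,(276.7,341.7),z)[:2])
cv2.imwrite('pics/t5c.png',cv2.resize(b['frame'][210:310,290:390,::-1],(600,600),interpolation=cv2.INTER_CUBIC))
s=r.snapshot('scene')
# scene pixel of finger tip left/right bottom and body lower end corner
for z in(.205,.215): print('body end',onz(s,(180+222/4,240+306/4),z))
# predicted knob pixel vs phi
yaw=np.pi-.04
for phi in np.arange(0,.5,.05):
    y=25-(63*np.cos(phi)+86*np.sin(phi)); z=67+86*np.cos(phi)-63*np.sin(phi)
    X=np.array([.647+np.cos(yaw)*.17-np.sin(yaw)*y/1e3,-.065+np.sin(yaw)*.17+np.cos(yaw)*y/1e3,z/1e3])
    print(round(phi,2),X.round(4),np.round(proj(s,X),1))
E
```

```text
0.2 [ 0.47515865 -0.0131588 ]
0.23 [ 0.47319946 -0.01330012]
0.26 [ 0.47124026 -0.01344143]
body end [0.50320856 0.01857402 0.205     ]
body end [0.51174519 0.01367003 0.215     ]
0.0 [ 0.4787 -0.0202  0.153 ] [250. 296.]
0.05 [ 0.4788 -0.016   0.1497] [250.4 297.7]
0.1 [ 0.479  -0.012   0.1463] [250.9 299.2]
0.15 [ 0.4791 -0.0081  0.1426] [251.5 300.7]
0.2 [ 0.4793 -0.0044  0.1388] [252.1 302.2]
0.25 [ 0.4794 -0.0009  0.1347] [252.8 303.5]
0.3 [0.4796 0.0024 0.1305] [253.6 304.8]
0.35 [0.4797 0.0054 0.1262] [254.5 305.9]
0.4 [0.4798 0.0083 0.1217] [255.4 307. ]
0.45 [0.4799 0.0109 0.117 ] [256.4 308. ]
```

View pics/t5c.png

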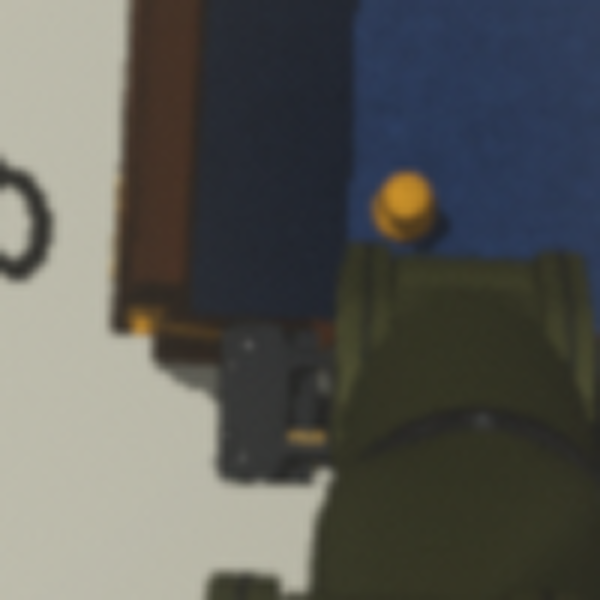

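```bash
python3 -m inch '-2 2 0 0; -4 4 0 0; -6 7 0 0; -8 10 0 0; -8 12 0 0; -8 14 0 0; -8 14 0 0'; python3 look.py 6 240 180 150;python3 to.py .468 -.0905 .163 -92.3
```

```text
clock: 6.85
tool_pos: [0.4696, -0.0584, 0.1379]
eef_rot: [0.49, -0.509, 0.51, -0.491]
contact_force: [-0.0, -1.2, 6.2]
opening: 0.999
[([256.6, 306.4], 0.74)]
[([240.8, 364.6], 0.96)]
shift mm [ 32.1 -25.1  -0.3] head -92.1 spin 0.2 pos [ 0.4696 -0.0584  0.1379] F [-0.4 -0.   5.3] op 1.0 t 7.0
```

View pics/s6c.png

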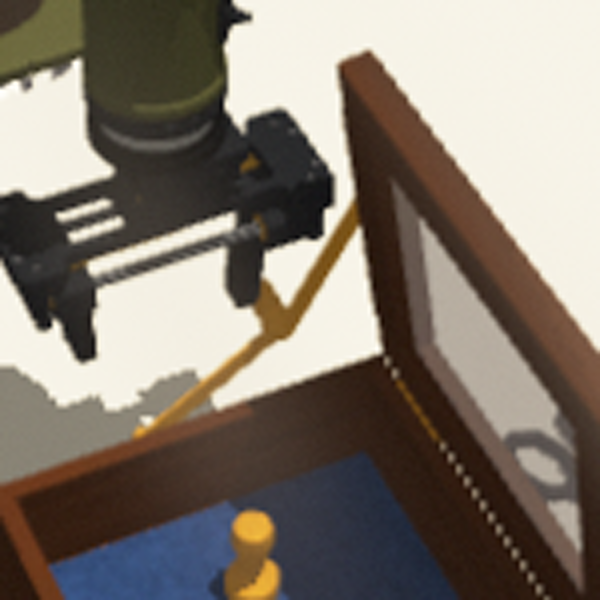

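```bash
python3 -m inch '5 -2 0 0; 20 -5 0 0; 45 -15 -10 0; 45 -55 -30 0; 45 -100 -40 0; 45 -145 -40 0; 45 -170 -40 0; 10 -170 -40 0; -35 -170 -40 0; -80 -170 -40 0' -1 10; python3 to.py .43 .16 .308 -92.3; python3 look.py 7 180 100 300
```

```text
clock: 8.0
tool_pos: [0.4318, 0.0237, 0.3079]
eef_rot: [0.49, -0.51, 0.51, -0.49]
contact_force: [1.0, -0.3, -0.2]
opening: 0.115
shift mm [-1.361e+02 -1.000e-01 -7.100e+00] head -92.3 spin 0.0 pos [0.4318 0.0237 0.3079] F [ 1.  -0.3 -0.2] op 0.11 t 8.0
[([256.1, 306.6], 0.97)]
[([241.7, 366.5], 0.73)]
```

View pics/s7c.png

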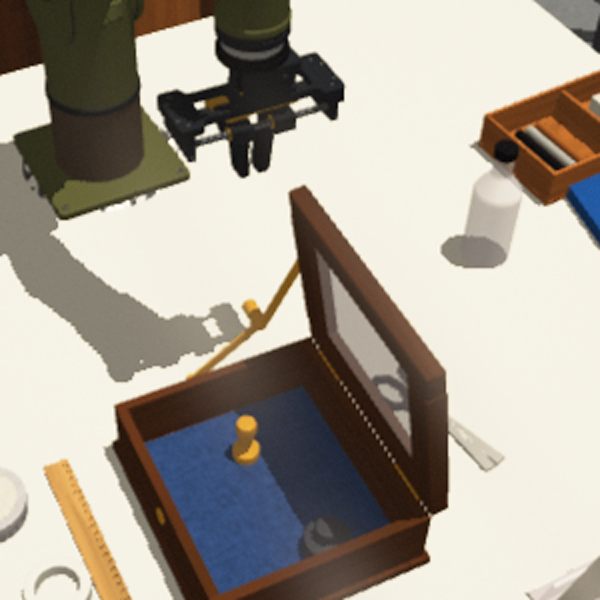

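```bash
python3 -m inch '-40 0 0 0; -80 0 0 0; -115 0 0 0; -136 0 0 0; -136 0 0 0' -1 10; python3 - <<'E'
from h import *
s=snap('scene','s8');t=snap('top','t8')
K='x'
for c in('scene','top'):
    d=r.tip_of(c,'lid_front');print(c,[(i['centre'],i['p']) for i in d[:1]])
hy,hz=.060,.085
for L in np.arange(0,.5,.05):
    a=1.45-L
    P=np.array([.652+.04*.232*np.cos(a)*-1, hy-.232*np.cos(a)+.022*np.sin(a),hz+.232*np.sin(a)+.022*np.cos(a)])
    print(round(L,2),P.round(3),np.round(proj(s,P),1),np.round(proj(t,P),1))
cv2.imwrite('pics/t8c.png',cv2.resize(t['frame'][110:310,240:440,::-1],(600,600),interpolation=cv2.INTER_CUBIC))
E
python3 to.py .65 .16 .308 -92.3
```

```text
clock: 8.65
tool_pos: [0.4371, 0.1606, 0.3074]
eef_rot: [-0.491, 0.509, -0.508, 0.492]
contact_force: [-0.7, 0.4, 0.4]
opening: 0.006
scene [([237.2, 366.6], 0.92)]
top [([202.2, 321.3], 0.59)]
0.0 [0.651 0.054 0.318] [237.2 369.6] [202.7 315. ]
0.05 [0.65  0.042 0.317] [239.2 364.4] [203.  319.7]
0.1 [0.65  0.031 0.316] [241.4 359.2] [203.3 324.4]
0.15 [0.65  0.019 0.314] [243.8 353.9] [203.6 329.1]
0.2 [0.649 0.008 0.312] [246.4 348.7] [204.  333.7]
0.25 [ 0.649 -0.004  0.309] [249.2 343.4] [204.5 338.2]
0.3 [ 0.648 -0.015  0.306] [252.2 338.3] [204.9 342.7]
0.35 [ 0.648 -0.026  0.302] [255.3 333.1] [205.5 347. ]
0.4 [ 0.647 -0.036  0.297] [258.6 328.1] [206.  351.3]
0.45 [ 0.647 -0.047  0.292] [262.  323.2] [206.6 355.4]
shift mm [-12.3  -0.7 212.6] head -92.3 spin -0.0 pos [0.4371 0.1563 0.3075] F [-0.9 -0.   0.3] op 0.0 t 8.85
```

View pics/t8c.png

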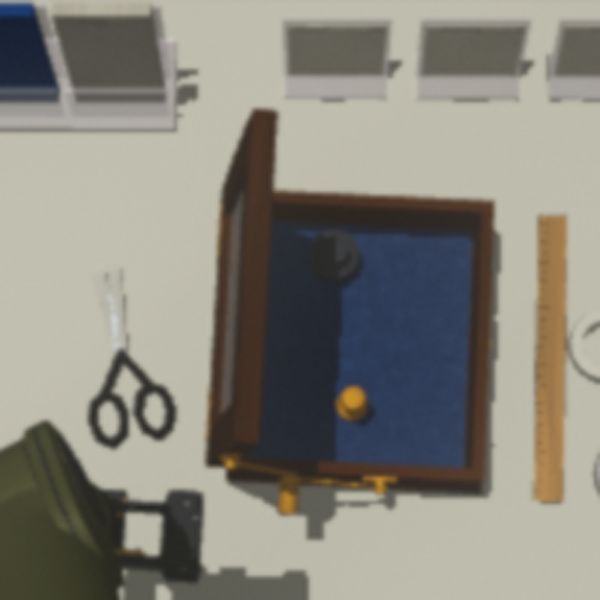

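```bash
python3 -m inch '-6 0 45 0; -12 -5 95 0; -12 -10 140 0; -12 -10 185 0; -12 -10 208 0; -5 -10 213 0; 20 -10 213 0; 40 -10 213 0; 50 -10 213 0; 50 -10 213 0' -1 10; python3 to.py .65 .05 .318 -92.3; python3 look.py 9 220 100 250
```

```text
clock: 9.85
tool_pos: [0.6477, 0.0978, 0.3182]
eef_rot: [0.49, -0.51, 0.511, -0.489]
contact_force: [0.7, 0.6, -0.3]
opening: 0.002
shift mm [47.6  0.3  4.3] head -92.4 spin -0.1 pos [0.6477 0.0978 0.3182] F [ 0.7  0.6 -0.3] op 0.0 t 9.85
[([255.9, 303.6], 0.69)]
[([242.2, 366.5], 0.89)]
```

View pics/s9c.png

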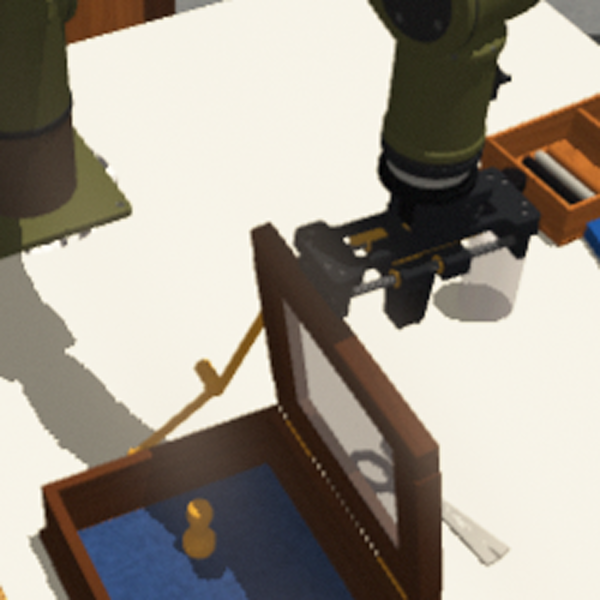

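```bash
python3 - <<'E'
import numpy as np
for L in np.arange(.05,1.46,.05):
    a=1.45-L; d=.233
    y=.060-d*np.cos(a)+.022*np.sin(a)+.011; z=.085+d*np.sin(a)+.022*np.cos(a)+.008
    print(round(L,2),'y %.1f z %.1f'%(1e3*y,1e3*z),' rel %.0f %.0f'%(97.8-1e3*y,318.2-1e3*z))
E
```

```text
0.05 y 53.1 z 326.3  rel 45 -8
0.1 y 41.4 z 325.2  rel 56 -7
0.15 y 29.9 z 323.4  rel 68 -5
0.2 y 18.4 z 321.1  rel 79 -3
0.25 y 7.1 z 318.1  rel 91 0
0.3 y -4.1 z 314.7  rel 102 4
0.35 y -15.1 z 310.6  rel 113 8
0.4 y -25.9 z 306.1  rel 124 12
0.45 y -36.4 z 300.9  rel 134 17
0.5 y -46.6 z 295.3  rel 144 23
0.55 y -56.6 z 289.2  rel 154 29
0.6 y -66.2 z 282.6  rel 164 36
0.65 y -75.6 z 275.5  rel 173 43
0.7 y -84.5 z 267.9  rel 182 50
0.75 y -93.0 z 259.9  rel 191 58
0.8 y -101.2 z 251.5  rel 199 67
0.85 y -108.9 z 242.7  rel 207 75
0.9 y -116.1 z 233.5  rel 214 85
0.95 y -122.9 z 224.0  rel 221 94
1.0 y -129.2 z 214.2  rel 227 104
1.05 y -135.0 z 204.0  rel 233 114
1.1 y -140.3 z 193.6  rel 238 125
1.15 y -145.1 z 182.9  rel 243 135
1.2 y -149.3 z 172.0  rel 247 146
1.25 y -153.0 z 160.9  rel 251 157
1.3 y -156.1 z 149.6  rel 254 169
1.35 y -158.6 z 138.2  rel 256 180
1.4 y -160.6 z 126.6  rel 258 192
1.45 y -162.0 z 115.0  rel 260 203
```

```bash
python3 -m inch '12 0 2 0; 25 0 2 0; 34 -1 2 0; 41 -2 2 0; 48 -3 2 0; 55 -3 2 0; 62 -3 2 0; 69 -2 2 0; 76 -1 2 0; 82 0 2 0'; python3 look.py 10 220 100 250;python3 to.py .65 .05 .318 -92.3
```

```text
clock: 11.0
tool_pos: [0.6467, 0.0218, 0.3173]
eef_rot: [-0.49, 0.51, -0.507, 0.492]
contact_force: [0.4, 5.9, -2.0]
opening: 0.001
[([260.5, 309.2], 0.63)]
[([247.0, 350.2], 0.6)]
shift mm [-30.1  -0.4   2.2] head -92.1 spin 0.2 pos [0.6467 0.02   0.3175] F [-1.1  3.7 -1.1] op 0.0 t 11.15
```

View pics/s10c.png

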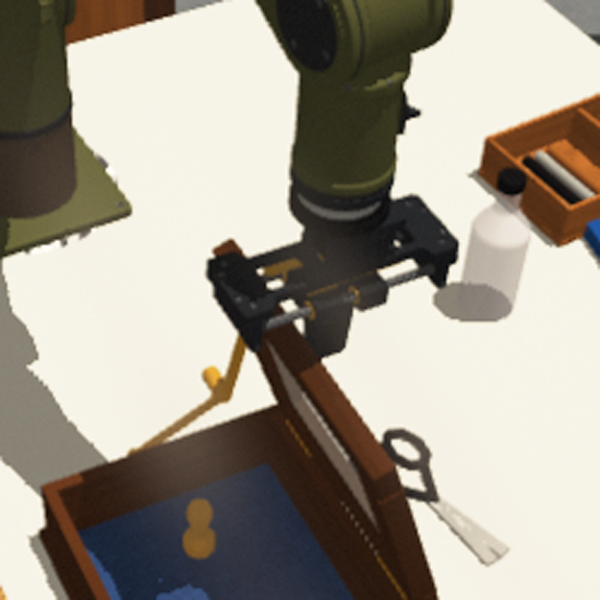

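```bash
python3 -m inch '9 0 0 0; 20 4 0 0; 31 8 0 0; 42 12 0 0; 52 17 0 0; 62 23 0 0; 72 29 0 0; 82 36 0 0; 91 43 0 0; 100 50 0 0'; python3 look.py 11 200 100 280;python3 to.py .65 .05 .318 -92.3
```

```text
clock: 12.15
tool_pos: [0.6433, -0.0826, 0.2672]
eef_rot: [0.491, -0.509, 0.51, -0.49]
contact_force: [-0.4, 2.5, 3.0]
opening: -0.001
[]
[([283.8, 303.9], 0.61)]
shift mm [-132.9  -51.3    1.4] head -92.2 spin 0.1 pos [ 0.6434 -0.0828  0.2669] F [0.1 0.4 0.3] op 0.0 t 12.3
```

View pics/s11c.png

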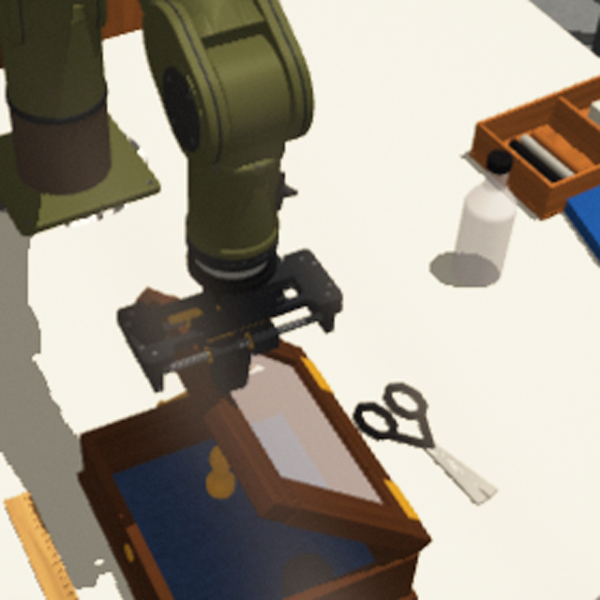

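```bash
python3 -m inch '9 8 0 0; 17 17 0 0; 25 25 0 0; 32 35 0 0; 39 44 0 0; 45 54 0 0; 51 64 0 0; 56 74 0 0; 60 82 0 0; 62 88 0 0'; python3 look.py 12 200 100 280;python3 to.py .643 -.162 .115 -92.3
```

```text
clock: 13.3
tool_pos: [0.6402, -0.1438, 0.1786]
eef_rot: [-0.491, 0.51, -0.509, 0.49]
contact_force: [-0.2, 0.1, 2.9]
opening: 0.003
[]
[([319.4, 274.5], 0.76)]
shift mm [19.  63.8  4. ] head -92.1 spin 0.2 pos [ 0.6399 -0.1429  0.1788] F [-1.1  0.3  0.4] op 0.01 t 13.45
```

View pics/s12c.png

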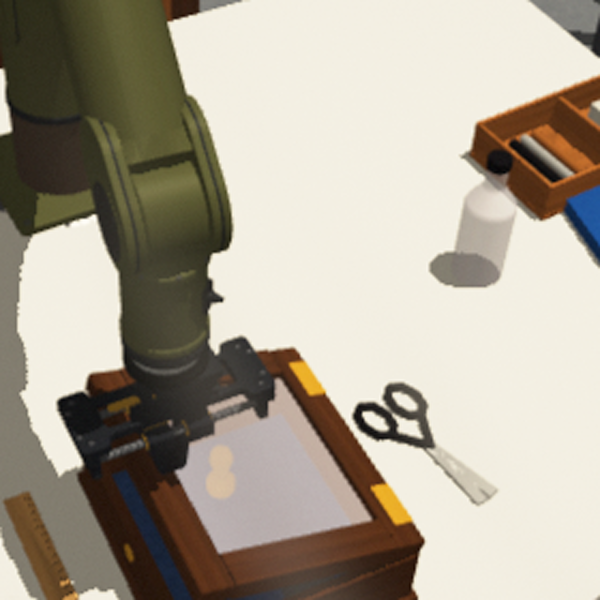

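```bash
python3 -m inch '3 6 0 0; 6 12 0 0; 8 18 0 0; 10 24 0 0; 12 30 0 0; 14 36 0 0; 15 42 0 0; 16 48 0 0; 17 53 0 0; 18 57 0 0'; python3 -m inch '0 2 0 0; 1 4 0 0; 1 6 0 0; 1 7 0 0; 1 8 0 0; 1 9 0 0; 1 10 0 0; 1 10 0 0'; python3 look.py 13 200 200 200;python3 to.py .643 -.162 .115 -92.3
```

```text
clock: 14.45
tool_pos: [0.6402, -0.161, 0.1221]
eef_rot: [-0.491, 0.509, -0.509, 0.49]
contact_force: [-0.1, 0.0, 0.7]
opening: 0.007
clock: 15.25
tool_pos: [0.6403, -0.1621, 0.1154]
eef_rot: [0.491, -0.509, 0.51, -0.491]
contact_force: [-5.4, 1.1, 17.2]
opening: 0.006
[]
[([341.6, 269.2], 0.72)]
shift mm [-0.2  0.5  2.7] head -92.1 spin 0.2 pos [ 0.6403 -0.1621  0.1155] F [-6.2  1.  17.3] op 0.01 t 15.4
```

View pics/s13c.png

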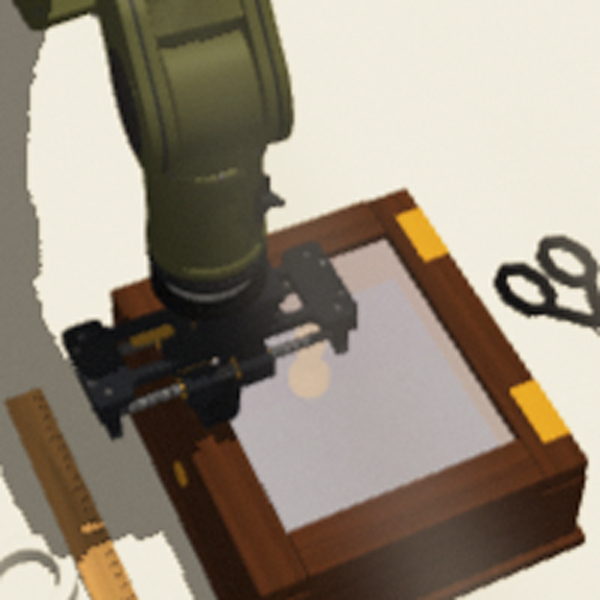

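```bash
python3 -m inch '0 0 0 0; 0 -3 0 0; 0 -10 0 0; 0 -30 0 0; 0 -60 0 0; 0 -100 0 0; 0 -140 0 0; 30 -150 -30 0; 65 -150 -60 0; 65 -150 -60 0'; python3 - <<'E'
from h import *
s=snap('scene','s14');t=snap('top','t14')
for c,S in(('scene',s),('top',t)):
    for n in('lid_front','knuckle','ruler_c','tin_c','tape_c','scissors_c','bottle_c','last_c'):
        d=r.tip_of(c,n);print(c,n,[(np.round(i['centre'],1),i['p']) for i in d[:1]])
    im=S['frame'][:,:,::-1].copy()
    x0,y0,w=(200,200,220) if c=='scene' else (290,140,160)
    f=600/w; im=cv2.resize(im[y0:y0+w,x0:x0+w],(600,600),interpolation=cv2.INTER_CUBIC)
    yaw=np.pi-.04
    def W(x,y,z): return np.array([.647+np.cos(yaw)*x-np.sin(yaw)*y, -.065+np.sin(yaw)*x+np.cos(yaw)*y, z])
    def P(X):
        a=proj(S,X); return int(round(((a[1]-x0+.5)*f-.5)*8)),int(round(((a[0]-y0+.5)*f-.5)*8))
    q=[W(*p) for p in [(-.14,-.125,.107),(.14,-.125,.107),(.14,.125,.107),(-.14,.125,.107)]]
    for i in range(4): cv2.line(im,P(q[i]),P(q[(i+1)%4]),(0,255,0),1,cv2.LINE_AA,3)
    cv2.imwrite(f'pics/fin_{c}.png',im)
    print('pred lid_front',proj(S,W(0,.107,.107)))
print(r.get_state()['contact_force'])
E
```

```text
clock: 16.4
tool_pos: [0.5727, -0.2325, 0.2637]
eef_rot: [0.49, -0.511, 0.512, -0.486]
contact_force: [0.2, -0.4, 0.3]
opening: 0.003
scene lid_front [(array([342.6, 266.3]), 0.95)]
scene knuckle []
scene ruler_c [(array([382. , 230.4]), 0.82)]
scene tin_c [(array([352.4, 174.5]), 0.58)]
scene tape_c [(array([395.3, 207.1]), 0.95)]
scene scissors_c [(array([303.4, 393.3]), 0.92)]
scene bottle_c [(array([202.9, 426.8]), 0.94)]
scene last_c [(array([296.9, 137.4]), 0.96)]
pred lid_front (np.float64(339.6278212261579), np.float64(267.03030637716176))
top lid_front [(array([223.4, 396.9]), 0.55)]
top knuckle [(array([275.8, 330. ]), 0.45)]
top ruler_c []
top tin_c []
top tape_c []
top scissors_c [(array([238.4, 277.7]), 0.63)]
top bottle_c [(array([296.2, 201.1]), 0.93)]
top last_c [(array([329.1, 465. ]), 0.76)]
pred lid_front (np.float64(221.508763698902), np.float64(397.02385754020275))
[-0.43237942  0.0635739   0.11059913]
```

View pics/fin_scene.png

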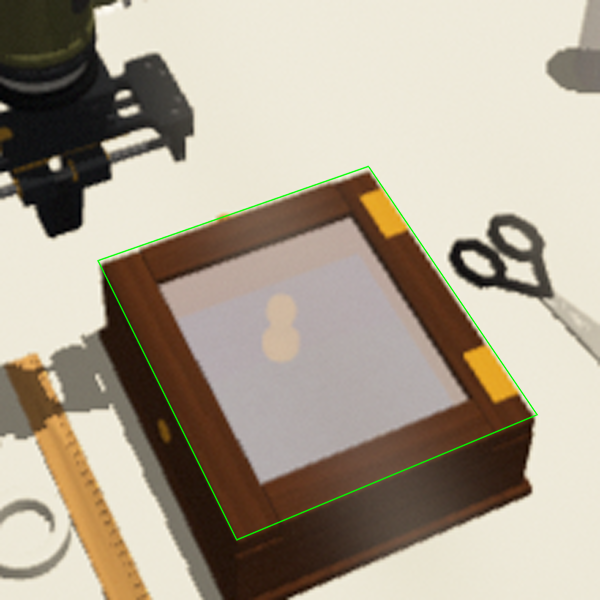

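View pics/fin_top.png

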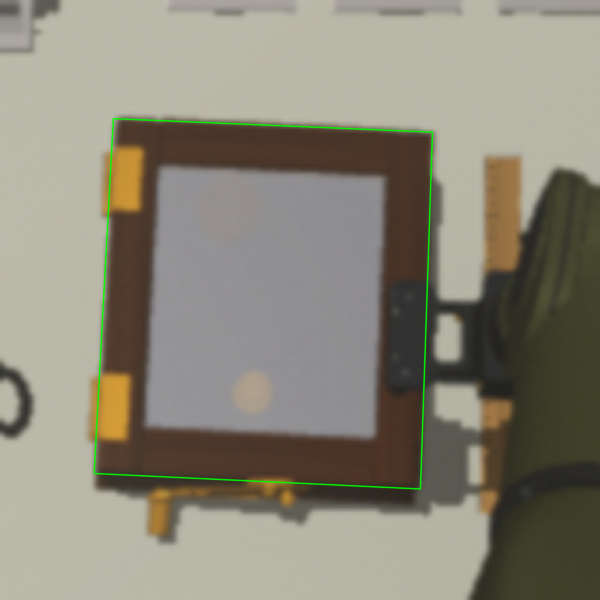

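```bash
python3 -m inch '0 -20 0 0; 0 -20 0 0; 0 -20 0 0; 0 -20 0 0'; python3 -c "
from plant import r
print(r.finish_job())"
```

```text
clock: 17.7
tool_pos: [0.5775, -0.2245, 0.282]
eef_rot: [-0.491, 0.51, -0.509, 0.49]
contact_force: [0.6, 0.3, -0.7]
opening: 0.002
the job is handed in; nothing more can be done
None
```

I broke the stay by pushing the thumb knob with one open finger, and it stayed broken with the lid still nearly upright. I then lowered the lid with the closed fingertips on the front rail, at about 0.5 rad/s and slower near the end. It finished with about 17 N of press against the rim. I backed the arm off and handed the job in at about 17.7 s.

**What the last checks showed:**
- **Lid:** the last pictures match the predicted shut outline to within about 3 px in both cameras. The fingertip height at closing, 107 mm, agrees with a fully shut lid.
- **Stay:** it appears folded along the case end. I could not read the joint values directly, and the knuckle was found only weakly in the top view (p 0.45) and not at all in the scene view.
- **Bystanders:** in the scene view all but the shoe last were found within about 4 px of their first positions. In that view the last was first mislabelled as the case, but the top view shows it unmoved. The ruler, tin and tape were hidden by the arm from above, so only the scene view confirms them.
- **Exhibits:** the stamp shows through the glass in both views and the weight only faintly in the top view. I did not measure either at the end, and nothing went into the case.
- **Robot:** it was clear of everything, with contact force near zero.

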